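Dial open the bench lockbox

ROBOT

A 6-joint arm with a two-finger parallel gripper is mounted at the origin on the work surface. World frame = base frame: x ahead of the robot, y to its left, z up, the work surface at z = 0. Lengths are in mm, angles in rad, forces in N, time in s.
With the tool pointing down it reaches from about 250 to 775 mm from the base axis. Payload 8.9 kg.
Tool frame: the origin (TCP) lies at the very end of the fingers, on their centre line; the grasp point (between the pads) lies 19 mm behind it (env.pinch_z is the distance from the TCP to the grasp point, in mm); z points along the fingers, y is the direction in which the jaws open and shut (so a half turn about z gives the same grasp; the last joint's range is limited). The gripper opens to 85 mm and grips with 20 to 120 N. Pads are 22 mm wide; open, the fingers measure 114 mm over their backs; the gripper's body (76 mm by 85 mm) begins 54 mm behind the grasp point. The pads swing forward as they close: fully open they stand 13 mm farther back than shut.
Start: joints at [-1.461, 0.291, -0.153, 1.127, 0, 1.431], TCP at [129.278, -508.833, 231.305] pointing down, gripper open.
Joint ranges: [-2.52, 2.52], [-0.91, 1.74], [-1.3, 1.37], [-1.96, 2.02], [-1.52, 1.47], [-3.14, 3.14]. Speed limits (rad/s): [2.22, 2.22, 2.79, 3.14, 3.14, 3.14].

INTERFACE

Orientations are given as a 3x3 rotation matrix whose columns are the frame's x, y, z axes.
In Python, from station import env, eyes gives the robot as it stands.
- The arm moves only by the tool servo_tool, never from a script. Its argument "targets" is a list of rows, each a list of 7 numbers: the shift along the tool's x, y, z as a fraction of full scale, then the turn, a rotation vector about the tool's x, y, z as a fraction of full scale, then the finger opening in mm, from 0 to 85.4. A call has 1 to 10 rows; each row shifts and turns the pose as measured when the row begins, along the tool's axes as they then stand; what a row does not reach is not made up. Full scale, the value 1, is 2 cm for a shift and 0.12 rad for a turn. A row lasts 1/12 s, in which the tool goes at most 41.7 mm and 7.16 degrees, less where a joint would pass 70% of its speed; a pose out of reach is approached as far as the arm can. A call with a number of a shift or a turn outside -1 to 1 is refused whole. A call with a gripper value outside its range is refused whole. The fingers move at their own pace and stop on an object; "squeeze" is the grip in N (left out, the last holds). Time passes only in rows, so rows that do not move let the fingers close. It gives the time, the measured TCP pose, the force and the opening at its end, in the units of the state.
- env.sense(): the state, without advancing time (a new reading comes with each control period).
- eyes.capture(name): name is "scene" or "top" or "wrist"; returns a dict with "img" (400x640x3 uint8, blue, green, red), "fx", "fy", "cx", "cy" (pixels), "origin" and "rotation" of the camera in the world. Camera axes: x right, y down, z forward; pixel columns grow to the right and rows downward; lengths in mm; the calibration is good to about 2 mm. A picture is of the moment at which its call begins. There is no depth.
- env.close_job(): hands the job in, once; it reports no verdict.
Trained networks look in a picture, given as the dict that the camera call returned (one of the last four; its "shot" number tells which), for a name from the list of things; names that differ only in an ending like _2 or _b are one class to them, and where a whole thing is asked for, a point or a joint stands for the part that bears it (a point fixed in the world has none). Each returns a list of dicts, best first, with "confidence" (0 to 1); they miss things now and then, are a little off and sometimes report something else, mostly with a low value. They report only what shows in the picture. A call takes as long as a camera call.
- eyes.boxes_of(thing, picture): "rect" ([centre column, centre row, width, height] as shares, 0 to 1, of the picture: columns of its width, rows of its height, round what is visible of it).
The state is a dict: "time": time; "joint_positions": joint angles; "qd": joint speeds; "joint_efforts": joint torques, N m; "position": TCP position; "ee_rot": TCP orientation; "force": force on the tool from outside, world axes, zero at the start; "torque": the same for the moment, N m; "finger_gap": finger opening in mm.
Only numpy, scipy, OpenCV 4.12 (cv2) and the standard library are available. Lean on these libraries where they do the work, as an engineer would, in place of code of your own. Each camera call takes 0.05 s, during which the arm holds its last target. There are 200 camera calls.

TASK

Open the grey combination lockbox on the bench. With the upright post of its crank, turn the dial clockwise (seen from above) for at least one full turn and stop with the pointer at 8 o'clock; turn back counter-clockwise, past 6 and on round past 8 once more, and stop on reaching 6 o'clock for the second time; then turn clockwise again, slowly, until the dial stops dead, without straining the sprung crank. Then slide the shutter fully open by its tab, let go, and leave the loose things lying about where they are.

Things in the scene. Friction and masses are not known exactly. Their poses are not given: they have to be found in the camera images.
- lockbox: Grey steel combination lockbox fixed to the bench, 170 mm (its x) by 320 mm (its y) by 100 mm high. Origin at the centre of its underside, z up; x points to 12 o'clock of the dial, y from the dial to the shutter. The flat deck (z = 100) carries the round dial at (0, -85) mm and the shutter on its y > 0 half. The shutter is held fast until the lock has opened.
- tick12 (a point): The one long tick (22 mm) on the deck at the dial's edge: 12 o'clock, in the lockbox's +x direction from the dial's axis. Twelve pale ticks, 54 to 63 mm from the axis, mark the hours, 30 degrees each, clockwise seen from above: 3 o'clock on the lockbox's -y side, 6 on its -x side, 9 on its +y side. This point: 58 mm from the axis.
- tick8 (a point): The short tick of 8 o'clock, 58 mm from the axis. The pointer must stop here and at 6 right within about 8 degrees. If either is overrun, or the third turn meets no stop, begin again with the first turn.
- tick6 (a point): The short tick of 6 o'clock, 58 mm from the axis, on the lockbox's -x side. The counter-clockwise turn, from 8 past 6 and 8 to here, is 420 degrees. The stop that follows clockwise lies at a place that differs each time, anywhere between half past 7 and 12 o'clock, and can only be felt.
- dial_axis (a point): Point on the upright turning axis of dial and crank, at the height of the dial's top face (110 mm above the bench). Fixed to the lockbox, axes as the lockbox's.
- dial: Round aluminium plate, 100 mm across, 10 mm thick, lying on the deck, short dark pointer at its rim. Origin on the turning axis at bench height, z up; x points to the pointer. Turns endlessly both ways; drag at the post about 1 N, rising in steps to 3 and 6 N as it picks up two hidden wheels. With all set, a hidden bolt drops: the dial then stops dead within 12 degrees and the shutter is free.
- crank: Dark crank arm on top of the dial, carrying the post. Origin on the turning axis at bench height, z up; its x axis points to the post. It turns the dial through a stiff torsion spring, 5 N m per rad (25 N at the post gives 0.17 rad): unloaded, its x axis lies along the dial's x axis, under load it runs ahead. More than 0.16 rad between the two axes overstrains it.
- crank_post (a point): Middle of the crank's upright round grip: a black sleeve of 14 mm diameter, from 116 to 150 mm above the bench, this point at 132 mm, 35 mm from the turning axis. The sleeve spins freely on its pin, so it may be held with fingers that do not turn while it is led round the circle. Nothing stands beside it higher than 117 mm, apart from things 80 mm or more from the dial's axis.
- shutter (a joint): Travel of the shutter in m: 0 shut, 0.065 fully open, towards the lockbox's +y. A steel plate 84 mm (x) by 70 mm (y), 6 mm thick, on the deck between two low rails; friction about 2 N; it stays where it is left. When the lock has not opened it gives about 1 to 2 mm and stops.
- shutter_tab (a point): Black upright tab in the middle of the shutter, 30 mm along the lockbox's x, 10 mm thick along its y, from 106 to 135 mm above the bench; this point at 122 mm, in the tab's centre. Axes as the lockbox's. Moves with the shutter.
- hex_nut: Steel hexagon nut, 22 mm across, 10 mm high, on the lockbox's deck beside the shutter's far rail. One of the loose things lying about: not to be disturbed. Origin at the centre of its underside; z up.
- socket: Steel socket, 24 mm diameter, 28 mm high, upright on the deck beside the shutter's near rail. One of the loose things lying about: not to be disturbed. Origin at the centre of its underside; z up.
- file: Flat file with blue handle, 275 mm long along its x, 26 mm high, between the lockbox and the robot. One of the loose things lying about: not to be disturbed. Origin at the centre of its underside; z up.
- marker: Blue marker pen, 120 mm long along its x, 20 mm diameter, beyond the lockbox. One of the loose things lying about: not to be disturbed. Origin at the centre of its underside; z up.
- u_bolt: Steel U-bolt of 10 mm bar, 60 by 40 mm, lying flat beyond the lockbox. One of the loose things lying about: not to be disturbed. Origin at the centre of its underside; z up.
- offcut: Wooden offcut 120 by 35 by 22 mm, beside the dial end of the lockbox. One of the loose things lying about: not to be disturbed. Origin at the centre of its underside; z up.
- tape_measure: Yellow tape measure 65 by 35 by 60 mm, beside the shutter end of the lockbox. One of the loose things lying about: not to be disturbed. Origin at the centre of its underside; z up.

How it is judged:
By the outcome, as a careful person would: the job done as asked, in the order asked, and still so for the second after the job is handed in, with the robot touching nothing.
It also fails if it takes over 72 s, if anything falls off the work surface, if the arm or the gripper's body presses on something with over 40 N, if the wrist force passes 120 N, or if a joint passes its speed limit or range.

## Working session

There is one attempt and no reset: what is moved stays moved. The work goes in short steps, Python scripts to look and compute and a tool call to move; the robot and the scene stay as the last step left them, time stands still between calls to the robot, and variables do not carry over. Pictures are saved under pics/ and viewed, about 8 in all and at most 12, crops included, and the job is handed in when it is done.

Besides the shell and the picture viewer there is one more tool, called as name(argument=value, ...) on one line, values as JSON. servo_tool: Moves the arm, as the interface text tells. Shift numbers are shares of 2 cm and turn numbers shares of 0.12 rad, none past 1 either way. Its arguments: {"type":"object","properties":{"targets":{"type":"array"},"squeeze":{"type":"number"}},"required":["targets"]}

```bash
ls; mkdir -p pics
python3 - <<'E'
from station import env, eyes
import cv2
s=env.sense(); print(s['time'],s['position'],s['ee_rot'],s['force'],s['finger_gap'],env.pinch_z)
for n in ['scene','top']:
    p=eyes.capture(n); cv2.imwrite(f'pics/{n}0.png',p['img']); print(n,p['fx'],p['cx'],p['cy'],p['origin'],p['rotation'])
    for t in ['lockbox','dial','crank','crank_post','shutter_tab','shutter','tick12','socket','hex_nut','tape_measure']:
        try:
            r=eyes.boxes_of(t,p)
            print(t,[( [round(a*b,1) for a,b in zip(d['rect'],[640,400,640,400])],round(d['confidence'],2)) for d in r[:2]])
        except Exception as e: print(t,e)
E
```

```text
pics
0.0 [ 129.23852017 -508.41028657  230.74101348] [[ 9.69203549e-01  2.46260953e-01 -1.50988499e-04]
 [ 2.46260942e-01 -9.69202718e-01  1.28067356e-03]
 [ 1.69041428e-04 -1.27841593e-03 -9.99999169e-01]] [ 0.08948268  0.13433144 -0.17837165] 85.58091191711154 18.700000000000003
scene 507.99566057569797 327.88089606896887 196.1408621414116 [1008.35988583 -263.4154219   925.21868949] [[ 0.54853876  0.70347208 -0.45192063]
 [ 0.83611529 -0.45888518  0.30055882]
 [ 0.00405506 -0.54272591 -0.83990008]]
lockbox [([280.8, 210.8, 174.7, 176.3], 0.59)]
dial [([254.0, 221.6, 52.7, 47.9], 0.97)]
crank [([250.9, 226.8, 18.1, 26.3], 0.52)]
crank_post [([250.4, 231.2, 20.3, 25.8], 0.6)]
shutter_tab [([295.2, 179.6, 59.1, 47.5], 0.63), ([279.0, 211.4, 171.0, 176.0], 0.46)]
shutter [([294.5, 181.6, 55.3, 42.7], 0.61), ([244.8, 174.2, 84.8, 83.1], 0.5)]
tick12 [([279.2, 210.0, 170.1, 177.4], 0.63), ([297.2, 179.5, 52.9, 44.0], 0.47)]
socket [([279.4, 151.0, 12.9, 16.5], 0.43)]
hex_nut [([343.0, 177.0, 11.7, 11.5], 0.51)]
tape_measure [([337.4, 134.0, 19.2, 33.7], 0.85)]
top 439.4613655239965 321.66601636657424 197.24140755151308 [ 493.22363549   23.78686304 1139.02141568] [[-0.00697017 -0.99809598  0.06128479]
 [-0.99966106  0.00849218  0.02460977]
 [-0.02508335 -0.06109249 -0.99781688]]
lockbox [([358.5, 217.4, 151.5, 110.3], 0.93), ([308.0, 202.0, 10.7, 6.0], 0.67)]
dial [([392.7, 206.0, 41.0, 43.3], 0.58)]
crank [([399.4, 198.4, 25.7, 20.3], 0.7), ([344.5, 252.2, 12.2, 9.8], 0.27)]
crank_post [([399.2, 197.8, 17.7, 15.9], 0.53)]
shutter_tab [([342.0, 222.1, 34.8, 42.4], 0.95)]
shutter [([364.5, 274.0, 97.7, 49.3], 0.22)]
tick12 [([358.9, 215.9, 156.6, 113.6], 0.66)]
socket [([342.6, 251.6, 8.8, 11.1], 0.57)]
hex_nut [([309.8, 202.6, 7.9, 8.1], 0.52)]
tape_measure [([276.7, 257.5, 18.1, 24.8], 0.68), ([357.4, 216.5, 155.8, 111.6], 0.17)]
```

Run:
```python
import cv2,numpy as np
a=cv2.imread('pics/top0.png')[130:310,250:460]; b=cv2.imread('pics/scene0.png')[110:310,180:380]
cv2.imwrite('pics/c_top.png',cv2.resize(a,None,fx=3.5,fy=3.3,interpolation=cv2.INTER_CUBIC))
cv2.imwrite('pics/c_scene.png',cv2.resize(b,None,fx=3,fy=3,interpolation=cv2.INTER_CUBIC))
```

```text
(no output)
```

View pics/c_top.png

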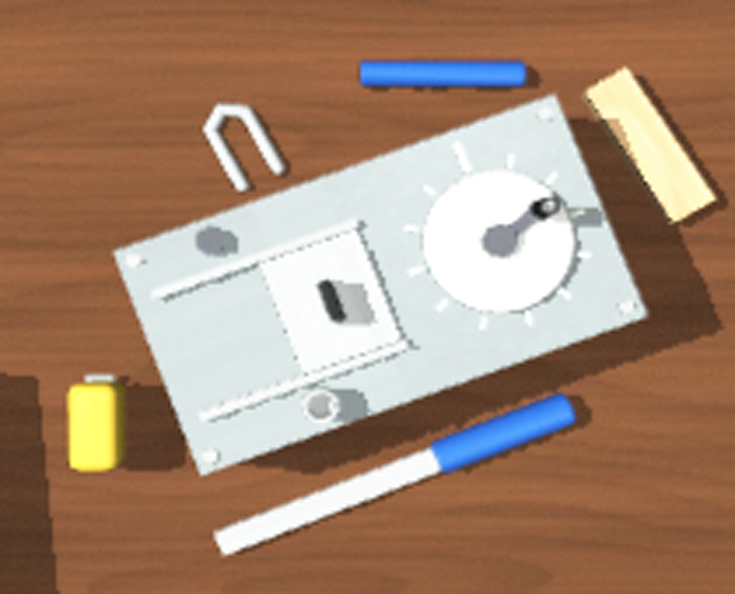

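View pics/c_scene.png

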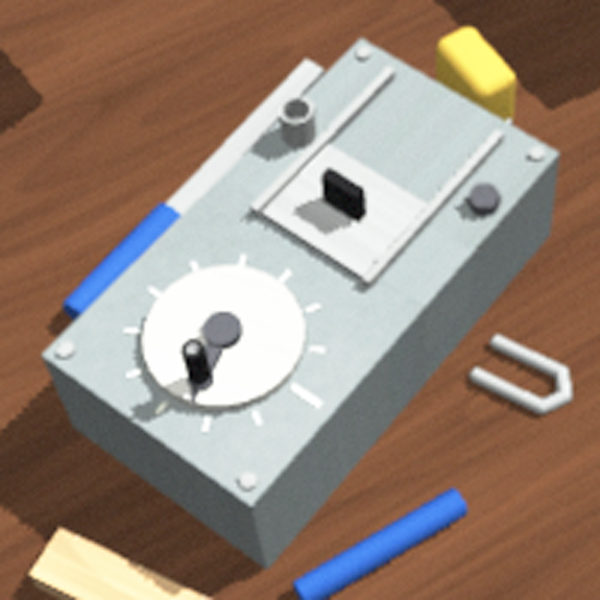

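```bash
cat > h.py <<'E'
import numpy as np
def proj(c,P):
    q=(np.asarray(P)-c['origin'])@c['rotation']
    return np.stack([c['fx']*q[:,0]/q[:,2]+c['cx'],c['fy']*q[:,1]/q[:,2]+c['cy']],1)
def ray(c,u,z):
    d=c['rotation']@np.array([(u[0]-c['cx'])/c['fx'],(u[1]-c['cy'])/c['fy'],1]); o=np.array(c['origin'])
    return o+d*(z-o[2])/d[2]
def tri(cs,us):
    A=0;b=0
    for c,u in zip(cs,us):
        d=c['rotation']@np.array([(u[0]-c['cx'])/c['fx'],(u[1]-c['cy'])/c['fy'],1]);d/=np.linalg.norm(d)
        M=np.eye(3)-np.outer(d,d);A=A+M;b=b+M@np.array(c['origin'])
    return np.linalg.solve(A,b)
E
python3 - <<'E'
from h import *
from station import eyes
from scipy.optimize import least_squares
T=eyes.capture('top');S=eyes.capture('scene')
t=lambda x,y:(250+(x+.5)/3.5-.5,130+(y+.5)/3.3-.5)
s=lambda x,y:(180+(x+.5)/3-.5,110+(y+.5)/3-.5)
L=np.array([[85,160,0],[85,-160,0],[-85,-160,0],[-85,160,0],[0,-85,10]])
ut=np.array([t(115,250),t(556,95),t(648,317),t(200,475),t(499,241)])
us=np.array([s(558,153),s(265,505),s(45,355),s(362,40),s(224,337)])
def P(p):
    c,q=np.cos(p[2]),np.sin(p[2]);R=np.array([[c,-q,0],[q,c,0],[0,0,1]])
    return L@R.T+[p[0],p[1],p[3]]
for nm,f in (('both',lambda p:np.r_[proj(T,P(p))-ut,proj(S,P(p))-us].ravel()),('top',lambda p:np.r_[(proj(T,P(p))-ut).ravel(),p[3]-100]),('sc',lambda p:np.r_[(proj(S,P(p))-us).ravel(),p[3]-100])):
    r=least_squares(f,[430,-60,0.3,100],loss='soft_l1');print(nm,r.x.round(3),'axis',P(r.x)[4].round(1));print(f(r.x).round(1))
for n,a,b in (('posttop',(546,206),(192,347)),('tabtop',(325,300),(347,182)),('dialc',(499,241),(224,337))):
    print(n,tri([T,S],[t(*a),s(*b)]).round(1))
E
```

```text
both [512.571 -35.595  12.922 100.524] axis [ 542.1 -115.3  110.5]
[-0.7  0.8 -0.4 -0.2 -0.1 -0.3  0.3  0.3 -0.1  0.1  1.   0.3 -3.8  1.
 -0.6  0.4  0.2 -0.2  0.4 -0.9]
top [512.967 -36.025   6.632  99.985] axis [ 542.  -115.9  110. ]
[-0.4  0.1  0.1 -0.1 -0.   0.   0.1 -0.2  0.1  0.1 -0. ]
sc [511.943 -34.756  44.346  99.836] axis [ 542.2 -114.2  109.8]
[ 0.8 -0.5 -2.6  0.7  0.   0.7 -0.4 -0.4  1.  -0.9 -0.2]
posttop [ 563.2 -141.7  151.5]
tabtop [5.007e+02 4.000e-01 1.352e+02]
dialc [ 542.2 -116.1  108.2]
```

The top view shows the box with the dial on the right (post near 2:20, about 71° past 12). The scene view agrees: axis ≈ (542, -115.5), yaw ≈ 0.352, post top ≈ (563, -142, 151), tab ≈ (501, 0, 135). These match the given sizes. I'll align the tool with the lockbox and hover over the post.

servo_tool(targets=[[0,0,0,0,0,-0.86,85],[0.95,-0.35,0,0,0,0,85],[0.95,-0.35,0,0,0,0,85],[0.95,-0.35,0,0,0,0,85],[0.95,-0.35,0,0,0,0,85],[0.95,-0.35,0,0,0,0,85],[0.95,-0.35,0,0,0,0,85],[0.95,-0.35,0,0,0,0,85],[0.95,-0.35,0,0,0,0,85],[0.95,-0.35,0,0,0,0,85]])

```text
time: 2.03
position: [270.3, -388.1, 230.9]
ee_rot: [[0.939, 0.345, -0.0], [0.345, -0.939, -0.002], [-0.001, 0.002, -1.0]]
force: [0.3, 0.2, -0.7]
finger_gap: 85.2
```

servo_tool(targets=[[0.95,-0.35,0,0,0,0,60],[0.95,-0.35,0,0,0,0,60],[0.95,-0.35,0,0,0,0,60],[0.95,-0.35,0,0,0,0,60],[0.95,-0.35,0,0,0,0,60],[0.95,-0.35,0,0,0,0,60],[0.95,-0.35,0,0,0,0,60],[0.95,-0.35,0,0,0,0,60],[0.95,-0.35,0,0,0,0,60],[0.95,-0.35,0,0,0,0,60]])

```text
time: 2.87
position: [431.9, -249.4, 231.5]
ee_rot: [[0.939, 0.344, 0.001], [0.344, -0.939, -0.004], [-0.0, 0.004, -1.0]]
force: [1.1, -0.8, -0.2]
finger_gap: 60.1
```

servo_tool(targets=[[0.95,-0.33,0,0,0,0,50],[0.95,-0.33,0,0,0,0,50],[0.95,-0.33,0,0,0,0,50],[0.95,-0.33,0,0,0,0,50],[0.95,-0.33,0,0,0,0,50],[0.95,-0.33,0,0,0,0,50],[0.95,-0.33,0,0,0,0,50],[0.5,-0.2,0,0,0,0,50],[0,0,0,0,0,0,50]])

```text
time: 3.62
position: [556.7, -144.8, 231.1]
ee_rot: [[0.938, 0.348, 0.002], [0.348, -0.938, -0.004], [0.001, 0.004, -1.0]]
force: [-0.3, 0.4, -0.5]
finger_gap: 50.3
```

Run:
```python
from h import *
from station import env,eyes
import cv2
p=eyes.capture('wrist');np.save('w1.npy',p,allow_pickle=True)
s=env.sense();print(s['time'],s['position'],p['origin'],p['fx'],p['rotation'].round(3))
for t in ['dial','crank','crank_post']:
    print(t,[([round(a*b,1) for a,b in zip(d['rect'],[640,400,640,400])],round(d['confidence'],2)) for d in eyes.boxes_of(t,p)[:2]])
im=p['img'].copy()
# predicted: axis, post, ticks
ax=np.array([542.1,-115.6]);f=lambda th:0.352-np.radians(th)
pts=[[*ax,110]]+[[*(ax+58*np.array([np.cos(f(30*h)),np.sin(f(30*h))])),100] for h in range(12)]+[[563.2,-141.7,150]]
for q in proj(p,np.array(pts)): cv2.drawMarker(im,tuple(int(round(v)) for v in q),(0,0,255),0,8,1)
cv2.imwrite('pics/w1.png',im)
```

```text
3.6667 [ 556.00786006 -145.33731191  231.11639908] [ 629.24785785 -117.34075643  373.31631487] 357.32573320536045 [[ 0.348 -0.895 -0.281]
 [-0.938 -0.33  -0.108]
 [ 0.004  0.301 -0.954]]
dial [([280.3, 190.6, 129.2, 124.2], 0.77)]
crank [([296.8, 191.6, 69.5, 34.0], 0.82)]
crank_post [([298.2, 191.4, 69.3, 43.1], 0.83), ([190.5, 179.0, 380.9, 207.1], 0.28)]
```

View pics/w1.png

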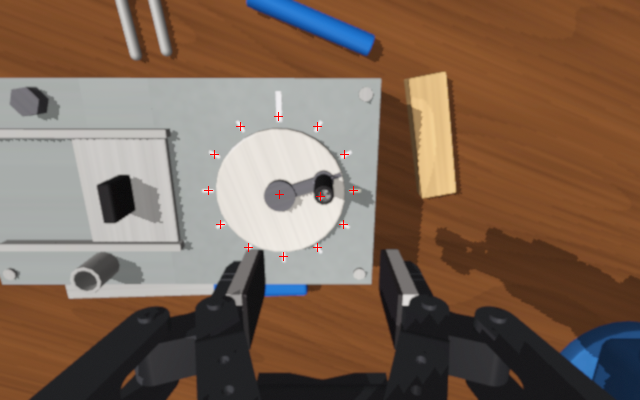

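Overlay agrees: ticks land on predictions, hub at (280,195), post top at (324,193). The post is at about 70.7° clockwise from 12. Descending and gripping.

servo_tool(targets=[[0.45,0.01,0.5,0,0,0,50],[0,0,1,0,0,0,45],[0,0,1,0,0,0,40],[0,0,1,0,0,0,35],[0,0,1,0,0,0,35],[0,0,0.5,0,0,0,35],[0,0,0.3,0,0,0,35],[0,0,0,0,0,0,35]])

```text
time: 4.48
position: [563.3, -148.7, 118.6]
ee_rot: [[0.941, 0.337, 0.004], [0.337, -0.941, -0.006], [0.002, 0.007, -1.0]]
force: [-0.5, 0.1, -0.2]
finger_gap: 34.9
```

servo_tool(targets=[[0.16,-0.27,-0.15,0,0,0,35],[0,0,0,0,0,0,35],[0,0,0,0,0,0,35]])

```text
time: 4.73
position: [565.0, -142.6, 122.5]
ee_rot: [[0.942, 0.336, 0.005], [0.336, -0.942, -0.006], [0.002, 0.007, -1.0]]
force: [0.6, -0.1, 0.9]
finger_gap: 35.0
```

servo_tool(targets=[[0,0,0.04,0,0,-0.08,14],[0,0,0,0,0,0,10],[0,0,0,0,0,0,10],[0,0,0,0,0,0,10],[0,0,0,0,0,0,10]], squeeze=40)

```text
time: 5.15
position: [565.9, -142.8, 123.3]
ee_rot: [[0.938, 0.347, 0.007], [0.347, -0.938, -0.007], [0.004, 0.009, -1.0]]
force: [0.4, -1.1, -2.1]
finger_gap: 12.4
```

```bash
cat > plan.py <<'E'
import sys
from h import *
from station import env
def plan(step,n,ax=(542.1,-115.6),R=35,g=1.0,z=121.5,yaw=0.352):
    s=env.sense();p=s['position'];d=p[:2]-np.array(ax)
    Rm=s['ee_rot'];c,q=np.cos(yaw),np.sin(yaw)
    a=np.array([d[0]*c+d[1]*q,d[0]*q-d[1]*c]); th=np.degrees(np.arctan2(a[1],a[0]))
    f=s['force'];ft=np.array([f[0]*c+f[1]*q,f[0]*q-f[1]*c]);u=a/np.hypot(*a)
    print('t',s['time'],'th',round(th%360,1),'r',np.hypot(*a).round(1),'z',p[2].round(1),'tang cw F',(ft@[-u[1],u[0]]).round(1),'rad F',(ft@u).round(1),'Fz',f[2].round(1),'gap',round(s['finger_gap'],1),'yawerr',round(np.arctan2(Rm[1,0],Rm[0,0])-yaw,3))
    t=np.radians(th+step*np.arange(n+1)); P=R*np.stack([np.cos(t),np.sin(t)],1); P[0]=P[0]
    dd=np.diff(P,axis=0)*g/20
    for k in dd: print([round(v,2) for v in k])
if __name__=='__main__': plan(float(sys.argv[1]),int(sys.argv[2]))
E
python3 plan.py 10 6
```

```text
t 5.15 th 69.0 r 36.2 z 123.3 tang cw F 0.4 rad F 1.1 Fz -2.1 gap 12.4 yawerr 0.002
[np.float64(-0.29), np.float64(0.08)]
[np.float64(-0.3), np.float64(0.03)]
[np.float64(-0.3), np.float64(-0.02)]
[np.float64(-0.3), np.float64(-0.07)]
[np.float64(-0.28), np.float64(-0.12)]
[np.float64(-0.25), np.float64(-0.17)]
```

servo_tool(targets=[[-0.29,0.08,0.02,0,0,0,10],[-0.3,0.03,0.02,0,0,0,10],[-0.3,-0.02,0.02,0,0,0,10],[-0.3,-0.07,0.02,0,0,0,10],[-0.28,-0.12,0,0,0,0,10],[-0.25,-0.17,0,0,0,0,10]])

```text
time: 5.65
position: [531.1, -149.1, 123.1]
ee_rot: [[0.938, 0.348, 0.013], [0.348, -0.938, -0.004], [0.011, 0.008, -1.0]]
force: [3.3, 4.4, 0.5]
finger_gap: 12.6
```

```bash
python3 plan.py 12 10
```

```text
t 5.65 th 128.3 r 35.2 z 123.1 tang cw F -1.7 rad F -5.2 Fz 0.5 gap 12.6 yawerr 0.003
[np.float64(-0.26), np.float64(-0.26)]
[np.float64(-0.2), np.float64(-0.3)]
[np.float64(-0.14), np.float64(-0.34)]
[np.float64(-0.06), np.float64(-0.36)]
[np.float64(0.01), np.float64(-0.37)]
[np.float64(0.09), np.float64(-0.35)]
[np.float64(0.16), np.float64(-0.33)]
[np.float64(0.23), np.float64(-0.29)]
[np.float64(0.28), np.float64(-0.23)]
[np.float64(0.32), np.float64(-0.17)]
```

servo_tool(targets=[[-0.26,-0.26,0.05,0,-0.03,0,10],[-0.2,-0.3,0.05,0,-0.03,0,10],[-0.14,-0.34,0.05,0,-0.03,0,10],[-0.06,-0.36,0.02,0,0,0,10],[0.01,-0.37,0.02,0,0,0,10],[0.09,-0.35,0.02,0,0,0,10],[0.16,-0.33,0.02,0,0,0,10],[0.23,-0.29,0.02,0,0,0,10],[0.28,-0.23,0.02,0,0,0,10],[0.32,-0.17,0.02,0,0,0,10]])

```text
time: 6.48
position: [513.4, -100.0, 122.6]
ee_rot: [[0.941, 0.338, 0.006], [0.338, -0.94, -0.037], [-0.007, 0.037, -0.999]]
force: [-11.7, -2.0, 18.6]
finger_gap: 12.6
```

```bash
sed -i 's/round(v,2) for/float(round(v,2)) for/' plan.py; python3 plan.py 15 10; python3 -c "
from station import env;print(env.sense()['ee_rot'].round(3)[:,2])"
```

```text
t 6.4833 th 228.6 r 32.7 z 122.6 tang cw F -7.3 rad F 9.3 Fz 18.6 gap 12.6 yawerr -0.007
[0.38, -0.25]
[0.43, -0.15]
[0.46, -0.03]
[0.45, 0.09]
[0.41, 0.2]
[0.34, 0.3]
[0.25, 0.38]
[0.15, 0.43]
[0.03, 0.46]
[-0.09, 0.45]
[ 0.006 -0.037 -0.999]
```

```bash
python3 plan.py 12 10
```

```text
t 6.4833 th 228.6 r 32.7 z 122.6 tang cw F -7.3 rad F 9.3 Fz 18.6 gap 12.6 yawerr -0.007
[0.3, -0.21]
[0.34, -0.15]
[0.36, -0.07]
[0.37, 0.0]
[0.36, 0.08]
[0.33, 0.15]
[0.29, 0.22]
[0.24, 0.27]
[0.18, 0.32]
[0.11, 0.35]
```

servo_tool(targets=[[0.27,-0.24,-0.04,0.06,0,0,10],[0.32,-0.18,-0.04,0.06,0,0,10],[0.36,-0.07,-0.02,0.06,0,0,10],[0.37,0,0,0.06,0,0,10],[0.36,0.08,0,0.06,0,0,10],[0.33,0.15,0,0,0,0,10],[0.29,0.22,0,0,0,0,10],[0.24,0.27,0,0,0,0,10]])

```text
time: 7.15
position: [544.1, -82.7, 122.9]
ee_rot: [[0.941, 0.336, -0.038], [0.337, -0.942, -0.002], [-0.037, -0.011, -0.999]]
force: [-8.2, 18.0, 17.5]
finger_gap: 12.7
```

```bash
python3 plan.py 12 10; python3 -c "
from station import env;s=env.sense();print(s['ee_rot'].round(3)[:,2],s['torque'])"
```

```text
t 7.15 th 293.6 r 32.9 z 122.9 tang cw F -9.3 rad F 17.5 Fz 17.5 gap 12.7 yawerr -0.009
[0.32, 0.18]
[0.27, 0.24]
[0.22, 0.29]
[0.15, 0.33]
[0.08, 0.36]
[0.0, 0.37]
[-0.07, 0.36]
[-0.15, 0.34]
[-0.21, 0.3]
[-0.27, 0.25]
[-0.038 -0.002 -0.999] [ 3.8733854   1.59605569 -0.17514009]
```

```bash
cat > plan.py <<'E'
import sys
from h import *
from station import env
def plan(step,n,g=1.3,ax=(542.1,-115.6),R=35,yaw=0.352,zt=122.5):
    s=env.sense();p=s['position'];Rm=s['ee_rot'];G=p-18.7*Rm[:,2];d=G[:2]-np.array(ax)
    c,q=np.cos(yaw),np.sin(yaw)
    a=np.array([d[0]*c+d[1]*q,d[0]*q-d[1]*c]); th=np.degrees(np.arctan2(a[1],a[0]));r=np.hypot(*a)
    f=s['force'];ft=np.array([f[0]*c+f[1]*q,f[0]*q-f[1]*c]);u=a/r
    e=Rm.T@np.cross(Rm[:,2],[0,0,-1])/.12; yw=(np.arctan2(Rm[1,0],Rm[0,0])-yaw)/.12
    print('t',round(s['time'],2),'th',round(th%360,1),'r',r.round(1),'z',p[2].round(1),'Ftang',(ft@[-u[1],u[0]]).round(1),'Frad',(ft@u).round(1),'Fz',f[2].round(1),'gap',round(s['finger_gap'],1),'turn',e.round(2),'yaw',round(yw,2))
    rc=(R-r)+(ft@u)/10
    for k in range(n):
        t=np.radians(th+step*np.array([k,k+1]));P=R*np.stack([np.cos(t),np.sin(t)],1)
        m=(P[1]-P[0])*g+(rc/3*P[0]/R if k<3 else 0)
        print([float(round(v/20,2)) for v in m])
if __name__=='__main__': plan(float(sys.argv[1]),int(sys.argv[2]),*[float(v) for v in sys.argv[3:]])
E
python3 plan.py 9 8
```

```text
t 7.15 th 294.8 r 33.0 z 122.9 Ftang -9.7 Frad 17.3 Fz 17.5 gap 12.7 turn [-0.09  0.3   0.  ] yaw -0.07
[0.34, 0.12]
[0.31, 0.17]
[0.28, 0.22]
[0.2, 0.3]
[0.15, 0.32]
[0.1, 0.34]
[0.04, 0.35]
[-0.01, 0.36]
```

servo_tool(targets=[[0.34,0.12,-0.06,-0.02,0.07,0,10],[0.31,0.17,-0.06,-0.02,0.07,0,10],[0.28,0.22,-0.04,-0.02,0.07,0,10],[0.2,0.3,-0.02,0,0.04,0,10],[0.15,0.32,0,0,0,0,10],[0.1,0.34,0,0,0,0,10]])

```text
time: 7.65
position: [567.2, -91.5, 123.2]
ee_rot: [[0.94, 0.341, -0.029], [0.341, -0.94, 0.015], [-0.022, -0.024, -0.999]]
force: [1.1, 12.7, 5.5]
finger_gap: 12.7
```

```bash
python3 plan.py 10 8
```

```text
t 7.65 th 337.3 r 35.1 z 123.2 Ftang -8.6 Frad 9.4 Fz 5.5 gap 12.7 turn [-0.2   0.18  0.  ] yaw -0.03
[0.13, 0.37]
[0.07, 0.39]
[-0.0, 0.4]
[-0.08, 0.39]
[-0.15, 0.37]
[-0.21, 0.34]
[-0.27, 0.29]
[-0.31, 0.24]
```

servo_tool(targets=[[0.15,0.41,-0.02,-0.05,0.05,0,10],[0.08,0.43,0,-0.05,0.05,0,10],[0.02,0.44,0,-0.05,0.05,0,10],[-0.07,0.44,0,-0.05,0.03,0,10],[-0.15,0.42,0,0,0,0,10],[-0.22,0.39,0,0,0,0,10],[-0.29,0.35,0,0,0,0,10],[-0.34,0.29,0,0,0,0,10]])

```text
time: 8.32
position: [567.6, -143.4, 122.6]
ee_rot: [[0.937, 0.35, -0.007], [0.351, -0.936, 0.022], [0.001, -0.023, -1.0]]
force: [0.2, 12.0, 6.2]
finger_gap: 12.6
```

```bash
python3 plan.py 11 10 1.3
```

```text
t 8.32 th 67.9 r 38.1 z 122.6 Ftang -8.2 Frad -8.8 Fz 6.2 gap 12.6 turn [-0.19 -0.01 -0.  ] yaw 0.05
[-0.44, 0.06]
[-0.45, -0.02]
[-0.43, -0.11]
[-0.42, -0.12]
[-0.39, -0.2]
[-0.34, -0.27]
[-0.28, -0.33]
[-0.22, -0.38]
[-0.14, -0.41]
[-0.06, -0.43]
```

servo_tool(targets=[[-0.44,0.06,0,-0.05,0,0,10],[-0.45,-0.02,0,-0.05,0,0,10],[-0.43,-0.11,0,-0.05,0,0,10],[-0.42,-0.12,0,0,0,0,10],[-0.39,-0.2,0,0,0,0,10],[-0.34,-0.27,0,0,0,0,10],[-0.28,-0.33,0,0,0,0,10],[-0.22,-0.38,0,0,0,0,10]])

```text
time: 8.98
position: [512.2, -134.4, 123.2]
ee_rot: [[0.934, 0.355, 0.029], [0.355, -0.935, 0.013], [0.032, -0.001, -0.999]]
force: [18.2, 1.0, -12.8]
finger_gap: 12.7
```

```bash
python3 plan.py 9 8 1.3
```

```text
t 8.98 th 168.1 r 35.9 z 123.2 Ftang -8.8 Frad -15.9 Fz -12.8 gap 12.7 turn [-0.01 -0.26 -0.  ] yaw 0.09
[-0.0, -0.36]
[0.05, -0.36]
[0.11, -0.35]
[0.12, -0.34]
[0.17, -0.31]
[0.22, -0.28]
[0.26, -0.25]
[0.29, -0.2]
```

servo_tool(targets=[[0,-0.36,0.02,0,-0.08,-0.02,10],[0.05,-0.36,0.02,0,-0.06,-0.02,10],[0.11,-0.35,0,0,-0.06,-0.02,10],[0.12,-0.34,0,0,-0.04,0,10],[0.17,-0.31,0,0,0,0,10]])

```text
time: 9.4
position: [509.6, -105.4, 123.1]
ee_rot: [[0.934, 0.357, 0.008], [0.358, -0.934, -0.017], [0.002, 0.019, -1.0]]
force: [4.5, -9.9, -3.9]
finger_gap: 12.6
```

```bash
python3 plan.py 5 5 1.3
```

```text
t 9.4 th 218.0 r 34.3 z 123.1 Ftang -8.1 Frad -7.3 Fz -3.9 gap 12.6 turn [ 0.16 -0.01  0.  ] yaw 0.11
[0.13, -0.15]
[0.14, -0.14]
[0.15, -0.13]
[0.16, -0.11]
[0.17, -0.1]
```

servo_tool(targets=[[0.13,-0.15,0,0.04,0,-0.03,10],[0.14,-0.14,0,0.04,0,-0.03,10],[0.15,-0.13,0,0.04,0,-0.03,10],[0.03,-0.03,0,0,0,0,10],[0,0,0,0,0,0,10]])

```text
time: 9.82
position: [512.2, -99.8, 122.9]
ee_rot: [[0.931, 0.364, -0.001], [0.364, -0.931, -0.021], [-0.009, 0.019, -1.0]]
force: [1.3, -2.9, 1.3]
finger_gap: 12.3
```

```bash
python3 plan.py 5 3 1.2
```

```text
t 9.82 th 228.7 r 34.0 z 122.9 Ftang -1.9 Frad -2.5 Fz 1.3 gap 12.3 turn [0.16 0.07 0.  ] yaw 0.17
[0.13, -0.12]
[0.14, -0.11]
[0.15, -0.1]
```

servo_tool(targets=[[0.13,-0.12,0,0.04,0,-0.05,10],[0.14,-0.11,0,0.04,0,-0.05,10],[0.08,-0.06,0,0.04,0,-0.05,10]])

```text
time: 10.07
position: [514.8, -95.2, 122.9]
ee_rot: [[0.925, 0.379, -0.009], [0.379, -0.925, -0.016], [-0.014, 0.011, -1.0]]
force: [-1.6, -6.7, 2.6]
finger_gap: 12.0
```

```bash
cat > look.py <<'E'
import sys,cv2
from plan import *
from station import eyes
ax=np.array([542.1,-115.6]);f=lambda th:0.352-np.radians(th)
for cam in sys.argv[2:]:
    p=eyes.capture(cam)
    # rectify deck plane z=110 to clock-up view, 3 px/mm, +-70 mm
    g=np.array([[-70,-70],[70,-70],[70,70],[-70,70]],float) # (tool y right, -tool x down)
    W=[[*(ax+ -v*np.array([np.cos(.352),np.sin(.352)])+u*np.array([np.sin(.352),-np.cos(.352)])),110] for u,v in g]
    H=cv2.getPerspectiveTransform(proj(p,np.array(W)).astype(np.float32),((g+70)*3.5).astype(np.float32))
    o=cv2.warpPerspective(p['img'],H,(490,490),flags=cv2.INTER_CUBIC)
    for h in range(12):
        a=np.radians(30*h);cv2.circle(o,(int(245+66*3.5*np.sin(a)),int(245-66*3.5*np.cos(a))),2,(0,0,255),-1)
    cv2.imwrite(f'pics/{sys.argv[1]}_{cam}.png',o)
plan(5,2,1.2)
E
python3 look.py a top scene; python3 -c "
import cv2,numpy as np
cv2.imwrite('pics/a.png',cv2.resize(np.hstack([cv2.imread('pics/a_top.png'),cv2.imread('pics/a_scene.png')]),(800,400)))"
```

```text
t 10.17 th 237.4 r 34.1 z 122.9 Ftang -6.4 Frad -2.0 Fz 3.3 gap 12.5 turn [0.1  0.12 0.  ] yaw 0.31
[0.15, -0.1]
[0.16, -0.09]
```

View pics/a.png

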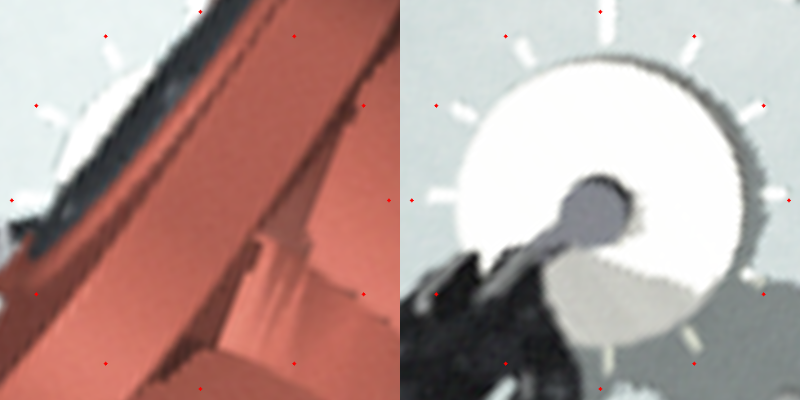

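servo_tool(targets=[[0.15,-0.1,0,0.02,0.02,0.1,10],[0.08,-0.05,0,0.02,0.02,0.1,10]])

```text
time: 10.33
position: [516.4, -93.2, 122.9]
ee_rot: [[0.935, 0.355, -0.009], [0.355, -0.935, -0.016], [-0.014, 0.011, -1.0]]
force: [-1.4, -7.0, 2.7]
finger_gap: 12.5
```

```bash
python3 look.py b wrist
```

```text
t 10.38 th 241.7 r 34.2 z 122.9 Ftang -6.8 Frad -3.4 Fz 3.9 gap 12.4 turn [ 0.1   0.12 -0.  ] yaw 0.08
[0.16, -0.09]
[0.17, -0.07]
```

View pics/b_wrist.png

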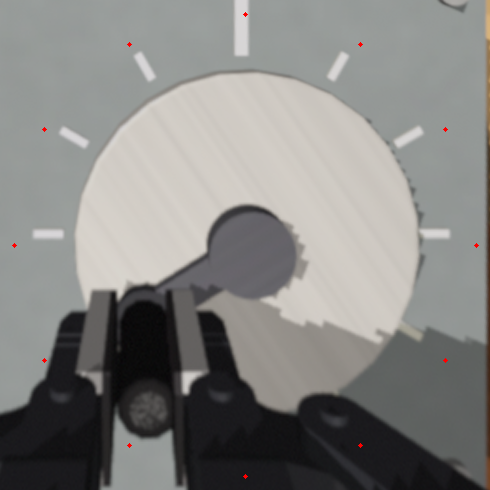

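Wrist view: crank arm at about 242° from the hub (253,252). With about 2.7° of spring lag, the pointer is at about 239.5°, which is 8 o'clock. Now reversing.

```bash
sed -i 's/542.1,-115.6/542.3,-116.1/' plan.py look.py; python3 plan.py -10 8 1.3
```

```text
t 10.38 th 242.1 r 34.6 z 122.9 Ftang -6.8 Frad -3.4 Fz 3.9 gap 12.4 turn [ 0.1   0.12 -0.  ] yaw 0.08
[-0.33, 0.22]
[-0.29, 0.27]
[-0.24, 0.32]
[-0.18, 0.35]
[-0.12, 0.38]
[-0.05, 0.39]
[0.02, 0.4]
[0.09, 0.39]
```

servo_tool(targets=[[-0.33,0.22,-0.01,0.03,0.03,0.04,10],[-0.29,0.27,0,0.03,0.03,0.04,10],[-0.24,0.32,0,0.03,0.03,0,10],[-0.18,0.35,0,0,0,0,10],[-0.12,0.38,0,0,0,0,10],[-0.05,0.39,0,0,0,0,10],[0.02,0.4,0,0,0,0,10],[0.09,0.39,0,0,0,0,10]])

```text
time: 11.05
position: [523.7, -147.2, 122.7]
ee_rot: [[0.936, 0.351, 0.024], [0.351, -0.936, 0.02], [0.029, -0.01, -1.0]]
force: [8.2, 14.5, -0.5]
finger_gap: 12.9
```

```bash
python3 plan.py -11 10 1.3
```

```text
t 11.05 th 141.4 r 36.8 z 122.7 Ftang 0.5 Frad -16.7 Fz -0.5 gap 12.9 turn [-0.08 -0.24  0.  ] yaw 0.06
[0.35, 0.28]
[0.39, 0.21]
[0.43, 0.13]
[0.43, 0.1]
[0.44, 0.01]
[0.43, -0.07]
[0.41, -0.15]
[0.37, -0.23]
[0.32, -0.29]
[0.26, -0.35]
```

servo_tool(targets=[[0.35,0.28,0,-0.02,-0.06,0.02,10],[0.39,0.21,0,-0.02,-0.06,0.02,10],[0.43,0.13,0,-0.02,-0.06,0,10],[0.43,0.1,0,0,0,0,10],[0.44,0.01,0,0,0,0,10],[0.43,-0.07,0,0,0,0,10],[0.41,-0.15,0,0,0,0,10],[0.37,-0.23,0,0,0,0,10]])

```text
time: 11.72
position: [578.8, -127.3, 122.5]
ee_rot: [[0.939, 0.345, -0.009], [0.345, -0.939, 0.017], [-0.002, -0.019, -1.0]]
force: [-10.3, 0.3, 9.6]
finger_gap: 12.6
```

```bash
python3 plan.py -11 10 1.3
```

```text
t 11.72 th 37.6 r 38.5 z 122.5 Ftang 2.8 Frad -10.0 Fz 9.6 gap 12.6 turn [-0.16  0.02 -0.  ] yaw -0.0
[0.17, -0.41]
[0.09, -0.44]
[0.0, -0.45]
[-0.01, -0.44]
[-0.09, -0.43]
[-0.17, -0.4]
[-0.24, -0.36]
[-0.31, -0.31]
[-0.36, -0.24]
[-0.4, -0.17]
```

servo_tool(targets=[[0.17,-0.41,-0.02,-0.04,0,0,10],[0.09,-0.44,-0.02,-0.04,0,0,10],[0.0,-0.45,0,-0.04,0,0,10],[-0.01,-0.44,0,-0.04,0,0,10],[-0.09,-0.43,0,0,0,0,10],[-0.17,-0.4,0,0,0,0,10],[-0.24,-0.36,0,0,0,0,10],[-0.31,-0.31,0,0,0,0,10]])

```text
time: 12.38
position: [542.9, -78.2, 122.8]
ee_rot: [[0.941, 0.339, -0.005], [0.338, -0.941, -0.028], [-0.014, 0.025, -1.0]]
force: [4.2, -21.0, -7.3]
finger_gap: 12.7
```

```bash
python3 plan.py -10 8 1.3
```

```text
t 12.38 th 291.2 r 38.5 z 122.8 Ftang 4.6 Frad -20.9 Fz -7.3 gap 12.7 turn [0.21 0.12 0.  ] yaw -0.06
[-0.41, -0.02]
[-0.41, 0.05]
[-0.4, 0.12]
[-0.39, 0.09]
[-0.36, 0.16]
[-0.33, 0.22]
[-0.29, 0.27]
[-0.23, 0.32]
```

servo_tool(targets=[[-0.41,-0.02,0.02,0.05,0.03,0,10],[-0.41,0.05,0,0.05,0.03,0,10],[-0.4,0.12,0,0.05,0.03,0,10],[-0.39,0.09,0,0.05,0.03,0,10],[-0.36,0.16,0,0,0,0,10],[-0.33,0.22,0,0,0,0,10]])

```text
time: 12.88
position: [509.0, -104.9, 123.3]
ee_rot: [[0.94, 0.341, 0.02], [0.341, -0.94, -0.001], [0.019, 0.008, -1.0]]
force: [15.7, 0.6, -14.3]
finger_gap: 12.7
```

```bash
python3 plan.py -7 6 1.3
```

```text
t 12.88 th 218.6 r 35.5 z 123.3 Ftang 5.6 Frad -14.7 Fz -14.3 gap 12.7 turn [ 0.07 -0.16  0.  ] yaw -0.03
[-0.13, 0.25]
[-0.1, 0.26]
[-0.07, 0.27]
[-0.07, 0.27]
[-0.03, 0.28]
[-0.0, 0.28]
```

servo_tool(targets=[[-0.13,0.25,0.02,0.02,-0.05,0,10],[-0.1,0.26,0.02,0.02,-0.05,0,10],[-0.06,0.2,0,0,-0.05,0,10],[-0.03,0.1,0,0,0,0,10]])

```text
time: 13.22
position: [508.6, -118.8, 123.0]
ee_rot: [[0.939, 0.343, 0.007], [0.343, -0.939, 0.006], [0.008, -0.003, -1.0]]
force: [1.9, 4.6, 1.0]
finger_gap: 12.4
```

```bash
python3 plan.py -5 4 1.3
```

```text
t 13.22 th 195.4 r 34.0 z 123.0 Ftang 4.4 Frad -2.3 Fz 1.0 gap 12.4 turn [-0.02 -0.07 -0.  ] yaw -0.02
[-0.06, 0.19]
[-0.04, 0.19]
[-0.02, 0.2]
[0.01, 0.2]
```

servo_tool(targets=[[-0.06,0.19,0,0,-0.02,0,10],[-0.04,0.19,0,0,-0.02,0,10],[-0.02,0.14,0,0,-0.02,0,10]])

```text
time: 13.47
position: [509.8, -125.7, 122.9]
ee_rot: [[0.938, 0.345, 0.003], [0.345, -0.938, 0.01], [0.006, -0.008, -1.0]]
force: [1.5, 4.5, 2.6]
finger_gap: 12.6
```

```bash
python3 look.py c wrist
```

```text
t 13.52 th 182.9 r 34.0 z 123.0 Ftang 3.1 Frad -3.6 Fz 2.5 gap 12.8 turn [-0.07 -0.05  0.  ] yaw 0.0
[0.01, -0.18]
[0.02, -0.18]
```

View pics/c_wrist.png

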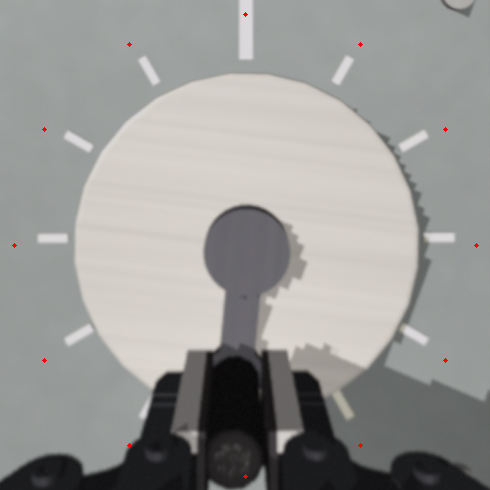

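servo_tool(targets=[[0.01,0.17,0,0,0,0,10],[0.01,0.06,0,0,0,0,10]])

```text
time: 13.68
position: [510.9, -128.2, 122.9]
ee_rot: [[0.938, 0.346, 0.002], [0.346, -0.938, 0.012], [0.006, -0.011, -1.0]]
force: [-0.9, 4.1, 3.9]
finger_gap: 12.3
```

```bash
python3 plan.py 5 6 1.3
```

```text
t 13.68 th 178.8 r 33.8 z 122.9 Ftang 4.1 Frad -0.7 Fz 3.9 gap 12.3 turn [-0.09 -0.05 -0.  ] yaw 0.01
[-0.01, -0.2]
[0.0, -0.2]
[0.02, -0.2]
[0.06, -0.19]
[0.07, -0.18]
[0.09, -0.18]
```

servo_tool(targets=[[-0.01,-0.2,0,-0.02,0,0,10],[0.0,-0.2,0,-0.02,0,0,10],[0.02,-0.2,0,-0.02,0,0,10],[0.06,-0.19,0,-0.02,0,0,10],[0.07,-0.18,0,0,0,0,10],[0.04,-0.1,0,0,0,0,10]])

```text
time: 14.18
position: [509.0, -108.2, 123.1]
ee_rot: [[0.939, 0.344, 0.012], [0.344, -0.939, -0.006], [0.01, 0.01, -1.0]]
force: [5.3, -2.4, -2.1]
finger_gap: 12.1
```

```bash
python3 plan.py 3 8 1.3
```

```text
t 14.18 th 213.7 r 34.5 z 123.1 Ftang -1.1 Frad -5.7 Fz -2.1 gap 12.1 turn [ 0.08 -0.08 -0.  ] yaw -0.0
[0.07, -0.1]
[0.07, -0.09]
[0.08, -0.09]
[0.08, -0.09]
[0.09, -0.08]
[0.09, -0.08]
[0.1, -0.07]
[0.1, -0.07]
```

servo_tool(targets=[[0.06,-0.09,0,0.02,-0.02,0,10],[0.06,-0.09,0,0.02,-0.02,0,10],[0.07,-0.09,0,0,0,0,10]])

```text
time: 14.43
position: [510.9, -102.3, 123.0]
ee_rot: [[0.939, 0.344, 0.007], [0.344, -0.939, -0.008], [0.004, 0.01, -1.0]]
force: [2.7, -3.5, -1.0]
finger_gap: 12.8
```

```bash
python3 plan.py 3 5 1.3
```

```text
t 14.43 th 224.1 r 34.5 z 123.0 Ftang -2.1 Frad -3.9 Fz -1.0 gap 12.8 turn [ 0.08 -0.04 -0.  ] yaw -0.01
[0.08, -0.08]
[0.09, -0.08]
[0.09, -0.08]
[0.1, -0.07]
[0.1, -0.06]
```

servo_tool(targets=[[0.07,-0.08,0,0.02,-0.02,0,10],[0.07,-0.07,0,0.02,0,0,10],[0.07,-0.07,0,0,0,0,10]])

```text
time: 14.68
position: [513.4, -97.3, 123.0]
ee_rot: [[0.939, 0.343, 0.003], [0.343, -0.939, -0.007], [0.0, 0.008, -1.0]]
force: [2.7, -5.0, -1.7]
finger_gap: 12.3
```

```bash
python3 plan.py 3 5 1.3
```

```text
t 14.68 th 233.4 r 34.6 z 123.0 Ftang -2.7 Frad -5.0 Fz -1.7 gap 12.3 turn [ 0.07 -0.   -0.  ] yaw -0.01
[0.1, -0.07]
[0.1, -0.06]
[0.11, -0.06]
[0.11, -0.05]
[0.11, -0.05]
```

servo_tool(targets=[[0.08,-0.06,0,0.02,0,0,10],[0.08,-0.06,0,0.02,0,0,10],[0.08,-0.05,0,0,0,0,10]])

```text
time: 14.93
position: [516.6, -92.9, 123.0]
ee_rot: [[0.939, 0.343, 0.001], [0.343, -0.939, -0.005], [-0.001, 0.005, -1.0]]
force: [0.8, -4.4, -0.6]
finger_gap: 12.7
```

```bash
python3 plan.py 3 5 1.3
```

```text
t 14.93 th 242.4 r 34.8 z 123.0 Ftang -2.7 Frad -3.6 Fz -0.6 gap 12.7 turn [ 0.04  0.01 -0.  ] yaw -0.02
[0.11, -0.05]
[0.11, -0.05]
[0.11, -0.04]
[0.11, -0.04]
[0.12, -0.03]
```

servo_tool(targets=[[0.09,-0.05,0,0.01,0,0,10],[0.09,-0.04,0,0.01,0,0,10],[0.09,-0.04,0,0,0,0,10]])

```text
time: 15.18
position: [520.6, -88.7, 123.0]
ee_rot: [[0.94, 0.342, -0.002], [0.342, -0.94, -0.004], [-0.003, 0.003, -1.0]]
force: [0.8, -5.6, 0.2]
finger_gap: 12.4
```

```bash
python3 plan.py 3 5 1.3
```

```text
t 15.18 th 251.8 r 35.0 z 123.0 Ftang -2.9 Frad -4.9 Fz 0.2 gap 12.4 turn [ 0.03  0.02 -0.  ] yaw -0.02
[0.12, -0.03]
[0.12, -0.02]
[0.12, -0.01]
[0.12, -0.02]
[0.12, -0.01]
```

servo_tool(targets=[[0.1,-0.02,0,0.01,0,0,10],[0.1,-0.02,0,0,0,0,10],[0.1,-0.01,0,0,0,0,10]])

```text
time: 15.43
position: [525.5, -85.4, 123.0]
ee_rot: [[0.94, 0.342, -0.004], [0.342, -0.94, -0.003], [-0.004, 0.001, -1.0]]
force: [-1.6, -4.3, 2.1]
finger_gap: 12.4
```

```bash
python3 plan.py 3 5 1.3
```

```text
t 15.43 th 261.6 r 35.0 z 123.0 Ftang -3.5 Frad -3.0 Fz 2.1 gap 12.4 turn [0.01 0.04 0.  ] yaw -0.03
[0.12, -0.01]
[0.12, -0.0]
[0.12, 0.0]
[0.12, 0.0]
[0.12, 0.01]
```

servo_tool(targets=[[0.1,-0.01,0,0,0,0,10],[0.1,0,0,0,0,0,10],[0.1,0.01,0,0,0,0,10]])

```text
time: 15.68
position: [531.0, -82.7, 123.0]
ee_rot: [[0.94, 0.342, -0.005], [0.342, -0.94, -0.002], [-0.005, 0.001, -1.0]]
force: [-1.0, -3.3, 2.8]
finger_gap: 12.4
```

```bash
python3 plan.py 3 5 1.3
```

```text
t 15.68 th 271.6 r 35.3 z 123.0 Ftang -1.9 Frad -2.8 Fz 2.8 gap 12.4 turn [ 0.    0.05 -0.  ] yaw -0.02
[0.12, 0.02]
[0.12, 0.02]
[0.12, 0.03]
[0.12, 0.02]
[0.11, 0.03]
```

servo_tool(targets=[[0.1,0.01,0,0,0.01,0,10],[0.1,0.02,0,0,0.01,0,10],[0.1,0.03,0,0,0,0,10]])

```text
time: 15.93
position: [536.9, -81.0, 123.0]
ee_rot: [[0.94, 0.342, -0.004], [0.342, -0.94, -0.0], [-0.004, -0.001, -1.0]]
force: [-2.4, -1.4, 4.5]
finger_gap: 12.4
```

```bash
python3 plan.py 3 5 1.3
```

```text
t 15.93 th 281.6 r 35.5 z 123.0 Ftang -2.6 Frad -1.0 Fz 4.5 gap 12.4 turn [-0.01  0.03 -0.  ] yaw -0.02
[0.11, 0.04]
[0.11, 0.04]
[0.11, 0.05]
[0.11, 0.04]
[0.11, 0.05]
```

servo_tool(targets=[[0.1,0.03,-0.01,0,0.01,0,10],[0.09,0.04,0,0,0,0,10],[0.09,0.04,0,0,0,0,10]])

```text
time: 16.18
position: [542.9, -80.4, 123.0]
ee_rot: [[0.939, 0.343, -0.004], [0.343, -0.939, 0.001], [-0.003, -0.003, -1.0]]
force: [-2.5, -1.8, 4.7]
finger_gap: 12.4
```

```bash
python3 plan.py 3 5 1.3
```

```text
t 16.18 th 291.2 r 35.6 z 123.0 Ftang -2.4 Frad -1.9 Fz 4.7 gap 12.4 turn [-0.02  0.03  0.  ] yaw -0.02
[0.1, 0.06]
[0.1, 0.06]
[0.1, 0.07]
[0.1, 0.06]
[0.1, 0.07]
```

servo_tool(targets=[[0.09,0.05,-0.01,0,0.01,0,10],[0.08,0.05,0,0,0,0,10],[0.08,0.06,0,0,0,0,10]])

```text
time: 16.43
position: [548.8, -80.9, 123.0]
ee_rot: [[0.939, 0.343, -0.003], [0.343, -0.939, 0.004], [-0.002, -0.005, -1.0]]
force: [-2.1, 0.5, 5.5]
finger_gap: 12.4
```

```bash
python3 plan.py 3 5 1.3
```

```text
t 16.43 th 300.8 r 35.7 z 123.0 Ftang -2.2 Frad 0.1 Fz 5.5 gap 12.4 turn [-0.04  0.02 -0.  ] yaw -0.01
[0.09, 0.07]
[0.09, 0.08]
[0.09, 0.08]
[0.09, 0.08]
[0.09, 0.08]
```

servo_tool(targets=[[0.08,0.06,-0.01,-0.01,0,0,10],[0.07,0.07,0,-0.01,0,0,10],[0.07,0.07,0,0,0,0,10]])

```text
time: 16.68
position: [554.7, -82.3, 123.0]
ee_rot: [[0.939, 0.344, -0.003], [0.344, -0.939, 0.003], [-0.002, -0.004, -1.0]]
force: [-2.6, 0.9, 4.4]
finger_gap: 12.6
```

```bash
python3 plan.py 3 5 1.3
```

```text
t 16.68 th 310.5 r 35.9 z 123.0 Ftang -2.7 Frad -0.0 Fz 4.4 gap 12.6 turn [-0.03  0.01 -0.  ] yaw -0.01
[0.08, 0.09]
[0.07, 0.1]
[0.07, 0.1]
[0.07, 0.09]
[0.07, 0.1]
```

servo_tool(targets=[[0.06,0.08,-0.01,-0.01,0,0,10],[0.06,0.08,0,-0.01,0,0,10],[0.05,0.08,0,0,0,0,10]])

```text
time: 16.93
position: [561.1, -85.3, 123.1]
ee_rot: [[0.939, 0.344, -0.0], [0.344, -0.939, 0.002], [0.001, -0.002, -1.0]]
force: [0.5, 1.5, 2.1]
finger_gap: 12.6
```

```bash
python3 plan.py 3 5 1.3
```

```text
t 16.93 th 321.6 r 36.0 z 123.1 Ftang -0.4 Frad 1.6 Fz 2.1 gap 12.6 turn [-0.02 -0.    0.  ] yaw -0.0
[0.06, 0.1]
[0.05, 0.11]
[0.05, 0.11]
[0.06, 0.11]
[0.05, 0.11]
```

servo_tool(targets=[[0.05,0.08,0,0,0,0,10],[0.04,0.09,0,0,0,0,10]])

```text
time: 17.1
position: [564.4, -87.5, 123.1]
ee_rot: [[0.939, 0.345, -0.0], [0.345, -0.939, 0.003], [0.001, -0.003, -1.0]]
force: [-2.5, 5.9, 5.4]
finger_gap: 12.6
```

```bash
python3 plan.py 3 5 1.3
```

```text
t 17.1 th 327.9 r 36.1 z 123.1 Ftang -5.5 Frad 3.1 Fz 5.4 gap 12.6 turn [-0.03 -0.01 -0.  ] yaw -0.0
[0.05, 0.11]
[0.04, 0.11]
[0.04, 0.11]
[0.04, 0.11]
[0.04, 0.11]
```

Force rose to 5.5 N. Smaller step.

servo_tool(targets=[[0.03,0.08,0,0,0,0,10],[0.03,0.06,0,0,0,0,10]])

```text
time: 17.27
position: [565.2, -87.9, 122.9]
ee_rot: [[0.938, 0.346, -0.003], [0.346, -0.938, 0.008], [-0.0, -0.008, -1.0]]
force: [-5.7, 6.8, 8.7]
finger_gap: 12.4
```

```bash
python3 plan.py 3 3 1.3
```

```text
t 17.27 th 329.4 r 36.3 z 122.9 Ftang -8.7 Frad 1.6 Fz 8.7 gap 12.4 turn [-0.07  0.   -0.  ] yaw 0.01
[0.04, 0.11]
[0.04, 0.12]
[0.03, 0.12]
```

servo_tool(targets=[[0.03,0.1,0,-0.01,0,0,10],[0.03,0.1,0,-0.01,0,0,10]])

```text
time: 17.43
position: [565.7, -88.5, 123.0]
ee_rot: [[0.938, 0.347, -0.006], [0.347, -0.938, 0.011], [-0.002, -0.012, -1.0]]
force: [-6.5, 9.7, 9.3]
finger_gap: 12.3
```

```bash
python3 plan.py 3 1 1.3
```

```text
t 17.43 th 330.8 r 36.1 z 123.0 Ftang -11.2 Frad 3.1 Fz 9.3 gap 12.3 turn [-0.1   0.01  0.  ] yaw 0.02
[0.04, 0.11]
```

servo_tool(targets=[[-0.03,-0.1,0,0,0,0,10],[0,0,0,0,0,0,45],[0,0,0,0,0,0,45],[0,0,0,0,0,0,45],[0,0,-0.6,0,0,0,45],[0,0,-1,0,0,0,45],[0,0,-1,0,0,0,45],[-0.4,-0.9,-0.4,0,0,0,40],[-0.4,-0.9,0,0,0,0,40],[-0.4,-0.9,0,0,0,0,40]])

```text
time: 18.27
position: [525.2, -48.9, 184.3]
ee_rot: [[0.94, 0.342, -0.006], [0.342, -0.94, 0.008], [-0.003, -0.01, -1.0]]
force: [0.1, -0.0, -0.4]
finger_gap: 40.2
```

servo_tool(targets=[[-0.3,-0.9,0,0,0,0,40],[0,-0.9,0,0,0,0,40],[0,-0.5,0,0,0,0,40],[0,0,0,0,0,0,40]])

```text
time: 18.6
position: [501.9, -5.7, 185.5]
ee_rot: [[0.94, 0.342, -0.004], [0.342, -0.94, 0.007], [-0.002, -0.008, -1.0]]
force: [0.1, 0.7, 0.4]
finger_gap: 40.1
```

Run:
```python
from h import *
from station import env,eyes
import cv2
p=eyes.capture('wrist');q=eyes.capture('scene')
s=env.sense();print(s['time'],s['position'],s['ee_rot'].round(3),s['force'],s['finger_gap'])
for c in (p,q):
  for t in ['shutter_tab','crank_post','dial']:
    print(t,[([round(a*b,1) for a,b in zip(d['rect'],[640,400,640,400])],round(d['confidence'],2)) for d in eyes.boxes_of(t,c)[:2]])
im=p['img'].copy()
for u in proj(p,np.array([[500.7,.4,135],[542.3,-116.1,110]])): cv2.drawMarker(im,tuple(int(round(v)) for v in u),(0,0,255),0,8,1)
cv2.imwrite('pics/w2.png',im)
```

```text
18.7 [502.80537769  -7.06555065 185.44891444] [[ 0.94   0.341 -0.004]
 [ 0.341 -0.94   0.007]
 [-0.001 -0.008 -1.   ]] [ 0.71177448  0.52822916 -0.15997406] 40.06038085672863
shutter_tab [([317.6, 204.0, 113.0, 123.3], 0.89)]
crank_post [([497.0, 193.1, 64.5, 74.6], 0.69)]
dial [([505.5, 205.4, 160.1, 147.4], 0.78), ([282.3, 300.2, 20.6, 47.9], 0.22)]
shutter_tab [([295.3, 180.9, 55.8, 43.8], 0.95)]
crank_post [([263.9, 220.7, 32.2, 18.2], 0.6)]
dial [([255.1, 222.0, 52.6, 47.2], 0.97), ([263.4, 216.6, 30.9, 18.3], 0.26)]
```

View pics/w2.png

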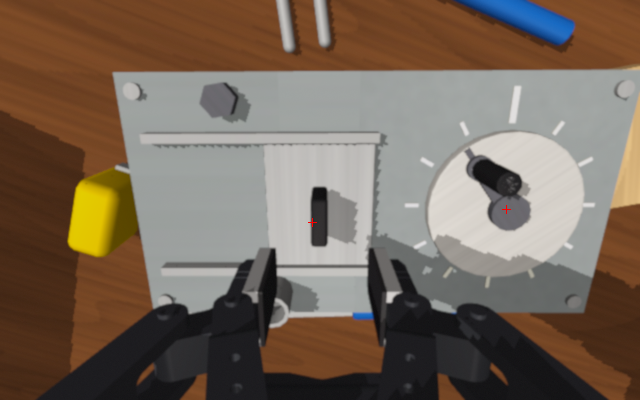

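The view shows the tab top at about (319,216), the socket at (272,300) clear of the jaws' path, and the pointer/post near 11 o'clock. Descending on the tab.

servo_tool(targets=[[0.12,-0.22,0.6,0,0,0,40],[0,0,1,0,0,0,40],[0,0,1,0,0,0,40],[0,0,0.6,0,0,0,40],[0,0,0.3,0,0,0,40],[0,0,0,0,0,0,40]])

```text
time: 19.5
position: [505.3, -4.1, 113.1]
ee_rot: [[0.941, 0.337, -0.002], [0.337, -0.941, 0.006], [0.001, -0.007, -1.0]]
force: [-0.8, 0.4, -0.6]
finger_gap: 40.1
```

servo_tool(targets=[[0,-0.05,0,0,0,-0.08,20],[0,0,0,0,0,0,6],[0,0,0,0,0,0,6],[0,0,0,0,0,0,6],[0,0,0,0,0,0,6]], squeeze=30)

```text
time: 19.92
position: [504.8, -2.0, 114.0]
ee_rot: [[0.938, 0.348, -0.003], [0.348, -0.937, 0.009], [0.001, -0.01, -1.0]]
force: [1.0, 0.4, -10.4]
finger_gap: 9.2
```

Gripped (9.2 mm on the 10 mm tab). Pull along tool −y.

servo_tool(targets=[[0,-0.3,0.01,0,0,0,6],[0,-0.4,0,0,0,0,6],[0,-0.4,0,0,0,0,6],[0,-0.4,0,0,0,0,6]])

```text
time: 20.25
position: [494.5, 25.9, 114.0]
ee_rot: [[0.938, 0.345, -0.001], [0.345, -0.938, 0.006], [0.001, -0.006, -1.0]]
force: [2.8, -0.7, -10.4]
finger_gap: 9.4
```

servo_tool(targets=[[0,-0.4,0.01,0,0,0,6],[0,-0.4,0,0,0,0,6],[0,-0.4,0,0,0,0,6],[0,-0.25,0,0,0,0,6],[0,-0.15,0,0,0,0,6],[0,-0.15,0,0,0,0,6]])

```text
time: 20.75
position: [482.2, 59.2, 114.1]
ee_rot: [[0.938, 0.346, 0.002], [0.346, -0.938, -0.006], [-0.0, 0.007, -1.0]]
force: [9.6, -27.6, -20.9]
finger_gap: 9.4
```

servo_tool(targets=[[0,-0.15,0,0,0,0,6],[0,-0.15,0,0,0,0,6]])

```text
time: 20.92
position: [482.3, 59.0, 114.1]
ee_rot: [[0.94, 0.342, 0.006], [0.342, -0.939, -0.021], [-0.002, 0.022, -1.0]]
force: [6.3, -18.9, -14.7]
finger_gap: 9.7
```

Hit the end stop at 65 mm. Relax, release, lift and look.

servo_tool(targets=[[0,-0.03,0,0.1,0.03,0,6],[0,0,0,0,0,0,35],[0,0,0,0,0,0,35],[0,0,0,0,0,0,35],[0,0,-0.5,0,0,0,35],[0,0,-1,0,0,0,35],[0,0,-1,0,0,0,35],[0,0,-1,0,0,0,35],[0,0,-1,0,0,0,35],[0,0,0,0,0,0,35]])

```text
time: 21.75
position: [481.0, 63.3, 211.3]
ee_rot: [[0.939, 0.344, 0.007], [0.344, -0.939, -0.007], [0.005, 0.009, -1.0]]
force: [0.4, 0.3, 1.2]
finger_gap: 35.2
```

Run:
```python
from h import *
from station import env,eyes
import cv2
p=eyes.capture('wrist');q=eyes.capture('scene')
s=env.sense();print(s['time'],s['position'],s['force'],s['finger_gap'])
b=cv2.resize(q['img'][110:310,180:380],(400,400),interpolation=cv2.INTER_CUBIC)
a=cv2.resize(p['img'],(400,250)); a=cv2.copyMakeBorder(a,0,150,0,0,0)
cv2.imwrite('pics/fin.png',np.hstack([a,b]))
```

```text
21.85 [479.72634406  63.1625552  208.4042246 ] [-0.46052698 -0.53487418 -1.06219749] 35.10524093066473
```

View pics/fin.png

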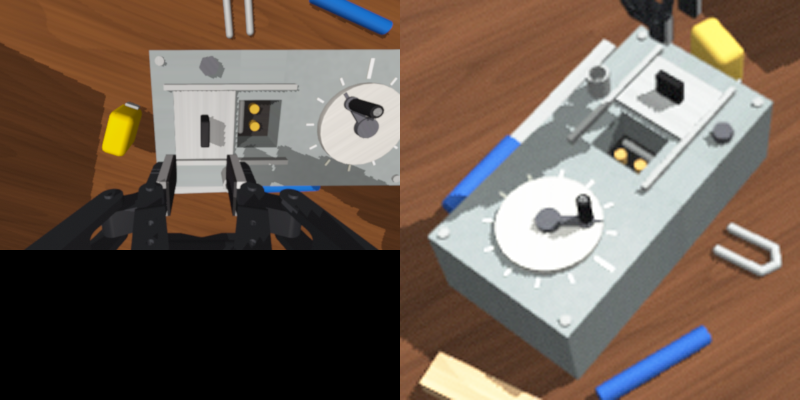

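The shutter is fully open (cavity visible), the crank rests near 11 o'clock, and the loose things are where they were. The gripper is clear of everything. Handing in.

```bash
python3 -c "
from station import env;print(env.close_job())"
```

```text
the job is handed in; nothing more can be done
None
```

The lockbox is open and the job was handed in at about 22 s of the 72 s allowed.

**Dial:**
- I turned it clockwise by about 530° and stopped with the pointer at about 239.5°. That is 8 o'clock (240°).
- I then turned it counter-clockwise by about 420° and stopped at about 180.5°. That is 6 o'clock for the second time.
- I then turned it slowly clockwise. It stopped dead near 11 o'clock, with the force at the post rising at about the spring's rate to 11 N. That is about 0.08 rad of spring twist, well under the 0.16 limit.

**Shutter:** I pulled it by the tab through the full 65 mm to its end stop. The force on the tool there was about 36 N, more than needed. I then let go and lifted clear.

**Last checks:**
- The final pictures show the shutter open and the cavity exposed.
- The loose things visible in the pictures look undisturbed. I checked them by eye only, and did not measure them.
- The force on the tool was about zero.

**Less certain:** the gripper hid the pointer at both stops. I worked out those angles from the crank direction (wrist view) and the spring lag, to about ±2°. The lock opening agrees with them.

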